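# Tip the garlic keeper's lid shut

### The job

Two wooden keeper boxes stand open on the worktop, their hinged lids leaning back. Shut the one with the garlic in it: push its lid from behind until it is past upright, then let it fall shut by its own weight without riding it down. Leave the lid of the box with the lemon open as it is.

Things in the scene. Friction and masses are not known exactly. Their poses are not given: they have to be found in the camera images.
- garlic_box: the box to shut: light-wood box, 140 deep (x) x 120 wide (y) x 80 mm high, walls 6 mm, fixed to the worktop; holds one garlic bulb (pale, 53 mm). Origin: centre of its underside; z up; its front (-x) faces roughly to the robot. Its lid is hinged on top of the back wall: hinge line parallel to y through (+0.070, 0, +0.080) m in this frame.
- garlic_lid (a joint): angle of the garlic box's flat lid: 0 shut, 1.57 upright, 1.92 leaning back on its stop (the start). 150 mm from hinge to free edge, 126 mm wide, 10 mm thick, 0.2 kg. In the box's frame its inner face runs from the hinge along (-cos a, 0, sin a), the outer lies 10 mm off along (sin a, 0, cos a); open, its edge is 220 mm above the worktop. Nearly free hinge: under 2 N moves it; 5 deg forward of upright it falls shut in under 2 s.
- lemon_box: the box to leave open, of the same make: light-wood box, 140 deep (x) x 120 wide (y) x 80 mm high, walls 6 mm, fixed to the worktop; holds one lemon (yellow, 72 mm). Origin: centre of its underside; z up; its front (-x) faces roughly to the robot. Its lid is hinged on top of the back wall: hinge line parallel to y through (+0.070, 0, +0.080) m in this frame.
- lemon_lid (a joint): angle of the lemon box's flat lid: 0 shut, 1.57 upright, 1.92 leaning back on its stop (the start). 150 mm from hinge to free edge, 126 mm wide, 10 mm thick, 0.2 kg. In the box's frame its inner face runs from the hinge along (-cos a, 0, sin a), the outer lies 10 mm off along (sin a, 0, cos a); open, its edge is 220 mm above the worktop. Nearly free hinge: under 2 N moves it; 5 deg forward of upright it falls shut in under 2 s.

How it is judged (in metres and radians):
At the end, for the whole second after the job is handed in: the lid of the box with the garlic lies shut on its rim (within 0.05 rad) and at rest, and the lid of the box with the lemon still leans back (beyond 1.75 rad) (value of joint garlic_lid below 0.05 rad and velocity of joint garlic_lid between -0.1 and 0.1 rad/s and value of joint lemon_lid above 1.75 rad); the robot touches nothing.
It fails at once if the robot rides the garlic box's lid down or presses it shut (touches the box or lid with over 1 N while the lid is between 0.1 and 0.75 rad) instead of letting it fall (value of joint garlic_lid between 0.1 and 0.75 rad and contact force between any of the fingers, the arm and garlic_box above 1 N).
It fails at once if the lid of the box with the lemon is tipped up (below 1.6 rad) (value of joint lemon_lid below 1.6 rad).
It also fails if it takes over 32 s, if anything falls off the work surface, if the arm or the gripper's body presses on something with over 40 N, if the wrist force passes 120 N, or if a joint passes its speed limit or range.

### The arm

A 6-joint arm with a two-finger parallel gripper is mounted at the origin on a cart in front of the work surface, level with it; the furniture and walls round the work are solid. World frame = base frame: x ahead of the robot, y to its left, z up, the work surface at z = 0. Lengths are in mm, angles in rad, forces in N, time in s.
With the tool pointing down it reaches from about 300 to 775 mm from the base axis. Payload 14.6 kg.
Tool frame: the origin (TCP) lies on the mounting face of the last link; the fingertips stand 199 mm ahead of it and the grasp point (between the pads) lies 180 mm ahead of it; z points along the fingers, y is the line along which they close (so a half turn about z gives the same grasp; the last joint's range is limited). The gripper opens to 94 mm and grips with 3 to 60 N. Pads are 16 mm wide; open, the fingers measure 119 mm over their backs; the gripper's body (75 mm by 177 mm) begins 78 mm behind the grasp point.
Start: joints at [-1.281, 0.3, 1.521, -0, 1.321, -0.067], TCP at [192.096, -515.354, 404.646] pointing down, gripper open.
Joint ranges: [-3.03, 3.03], [-0.79, 2.21], [0.23, 2.52], [-1.04, 4.18], [0, 3.07], [-2.55, 2.55]. Speed limits (rad/s): [2.22, 2.22, 2.57, 3.14, 3.14, 3.14].

### API

Orientations are given as [roll, pitch, yaw] about the fixed x, y, z axes, in that order (R = Rz(yaw) Ry(pitch) Rx(roll)).
In Python, from cell import manip gives the robot as it stands. The module is installed in compiled form; this text tells all that it offers.
- The arm moves only by the shell command python3 -m creep 'ROWS' [FORCE]. ROWS is a JSON object of lists of equal length, an entry for each row: "slide": the shift along the world's x, y, z in cm, a list of three; "turn": the turn about the world's z in rad; "claw": the opening, from 0 (shut) to 1 (fully open). A call has 1 to 8 rows; each row shifts and turns the commanded pose from where the row before left it; what a row does not reach is not made up. A row lasts 1/8 s, in which the tool goes at most 62.5 mm and 10.7 degrees, less where a joint would pass 70% of its speed; a pose out of reach is approached as far as the arm can. A call with a gripper value outside its range is refused whole. The fingers move at their own pace and stop on an object; FORCE is the grip in N (left out, the last holds). Time passes only in rows, so rows that do not move let the fingers close. It gives the time, the measured TCP pose, the force, the opening and the grip force at its end, in the units of the state.
- manip.read_state(): the state, without advancing time (a new reading comes with each control period).
- manip.camera(name): name is "scene" or "top" or "wrist"; returns (picture, depth): 480x640x3 uint8, red, green, blue; 480x640 float32, mm along the optical axis (not along the pixel's ray), 0 where there is no reading.
- manip.calibration(name): a dict with "intrinsics" (3x3 intrinsics, pixels), "pose" (4x4, takes a point from camera to world coordinates). Camera axes: x right, y up, looking along -z (the intrinsics and any distortion apply to the point x, -y, -z); pixel columns grow to the right and rows downward; lengths in mm; the calibration is good to about 2 mm. The wrist camera is an equidistant fisheye: a pixel r from the principal point sees the ray r / f radians off the axis. A picture is of the moment at which its call begins: read the wrist's pose just before it. calibration takes no time and is no camera call; for the wrist camera it gives the pose at the moment of the call.
- manip.sign_off(): hands the job in; it is judged then, once.
Trained networks look in the newest picture that a camera, given by its name, has taken for a name from the list of things; names that differ only in an ending like _2 or _b are one class to them, and where a whole thing is asked for, a point or a joint stands for the part that bears it (a point fixed in the world has none). Each returns a list of dicts, best first, with "score" (0 to 1); they miss things now and then, are a little off and sometimes report something else, mostly with a low value. They report only what shows in the picture. A call takes as long as a camera call.
- manip.cut_out(query, camera): "mask" (480x640 bool, what is visible of it) and "position" ([column, row] in pixels, amid what is visible of it).
The state is a dict: "clock": time; "joints": joint angles; "qd": joint speeds; "effort": joint torques, N m; "eef_pos": TCP position; "eef_rot": TCP orientation; "wrist_force": force on the tool from outside, world axes, zero at the start; "moment": the same for the moment, N m; "finger_gap": finger opening in mm; "finger_force": force on a finger pad.
Only numpy, scipy, OpenCV 4.12 (cv2) and the standard library are available. Lean on these libraries where they do the work, as an engineer would, in place of code of your own. Each camera call takes 0.05 s, during which the arm holds its last target. There are 200 camera calls.

## Working session

There is one attempt and no reset: what is moved stays moved. The work goes in short steps, Python scripts to look and compute and a shell command to move; the robot and the scene stay as the last step left them, time stands still between calls to the robot, and variables do not carry over. Pictures are saved under pics/ and viewed, at most 10 in all, crops included, and the job is handed in when it is done.

```bash
mkdir -p pics; cat > h.py <<'E'
import numpy as np, cv2
from cell import manip
def world(cam,depth,mask=None):
    c=manip.calibration(cam);K=np.array(c["intrinsics"]);P=np.array(c["pose"])
    v,u=np.nonzero((depth>0) if mask is None else (mask&(depth>0)))
    d=depth[v,u]
    p=np.c_[(u-K[0,2])/K[0,0]*d,-(v-K[1,2])/K[1,1]*d,-d]
    return p@P[:3,:3].T+P[:3,3]
E
python3 - <<'E'
from h import *
np.set_printoptions(precision=0,suppress=True)
ims=[]
for cam in("scene","top"):
    im,d=manip.camera(cam); ims.append(im)
    cal=manip.calibration(cam);print(cam,cal.keys(),np.array(cal["pose"])[:3,3])
    np.savez(f"{cam}.npz",im=im,d=d)
    for q in("garlic_box","lemon_box","garlic_lid"):
        for r in manip.cut_out(q,cam)[:4]:
            p=world(cam,d,r["mask"])
            print(cam,q,round(r["score"],2),r["position"],r["mask"].sum(),np.median(p,0),np.percentile(p,2,axis=0),np.percentile(p,98,axis=0))
out=np.hstack([cv2.resize(i,(400,300)) for i in ims])
cv2.imwrite("pics/a.png",ims[0][:,:,::-1]);cv2.imwrite("pics/b.png",ims[1][:,:,::-1])
s=manip.read_state();print(s["clock"],s["eef_pos"],s["eef_rot"])
E
```

```text
scene dict_keys(['intrinsics', 'pose']) [-80. 680. 516.]
scene garlic_box 0.72 [230.8, 278.8] 16446 [526. 185.  79.] [383. 115.   9.] [585. 264. 215.]
scene lemon_box 0.82 [369.4, 208.5] 8180 [ 521. -184.   75.] [ 388. -263.    8.] [ 581. -137.  215.]
scene garlic_lid 0.57 [209.8, 222.3] 7751 [556. 174. 152.] [523. 111.  83.] [590. 230. 219.]
top dict_keys(['intrinsics', 'pose']) [383.  17. 910.]
top garlic_box 0.74 [207.9, 217.5] 10032 [519. 182.  77.] [392. 109.   6.] [588. 255. 219.]
top lemon_box 0.75 [439.1, 206.1] 10151 [ 526. -209.   79.] [ 393. -267.    5.] [ 587. -141.  219.]
top garlic_lid 0.82 [210.0, 180.0] 4284 [560. 165. 166.] [523. 105.  82.] [594. 225. 220.]
0.4 [ 192. -515.  405.] [-3. -0.  0.]
```

View pics/a.png

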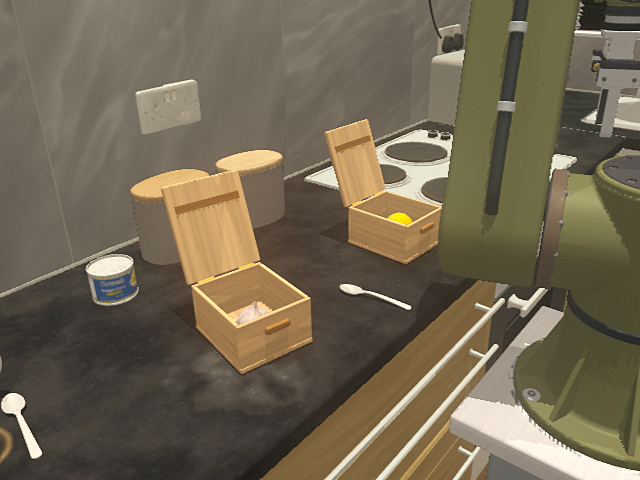

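View pics/b.png

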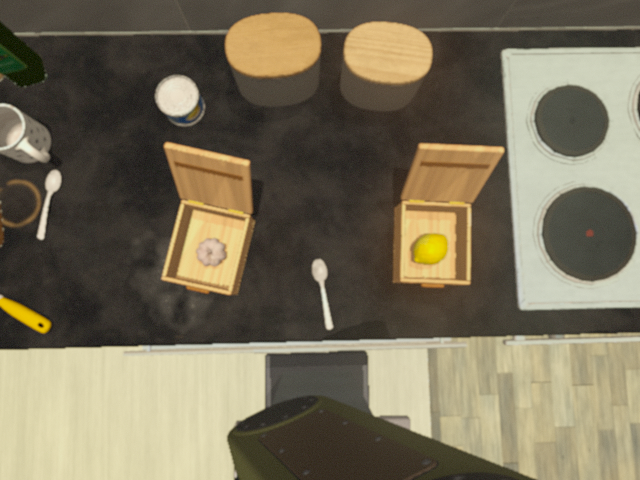

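The scene view shows the garlic in the left box (247,312) and the lemon in the right one (400,219). The top view agrees: garlic at (211,252), lemon at (430,248). Two canisters and a can stand behind the garlic box.

```bash
python3 - <<'E'
from h import *
np.set_printoptions(precision=1,suppress=True)
z=np.load("top.npz");d=z["d"]
p=world("top",d)
# lid top edge
sel=p[(p[:,0]>500)&(p[:,0]<610)&(p[:,1]>90)&(p[:,1]<265)&(p[:,2]>95)]
e=sel[sel[:,2]>205];print("edge",e.min(0),e.max(0))
c,*_=np.linalg.lstsq(np.c_[sel[:,1:],np.ones(len(sel))],sel[:,0],rcond=None);print("lid x=a*y+b*z+c",c,"n",len(sel))
yaw=np.arctan(-c[0]);print("yaw",yaw,"lid angle",np.pi/2+np.arctan(c[1]*np.cos(yaw)))
m=np.median(e,0);print(m)
back=p[(p[:,0]>600)&(p[:,0]<860)&(p[:,1]>-60)&(p[:,1]<330)&(p[:,2]>30)]
for y in range(-60,330,30):
    b=back[(back[:,1]>=y)&(back[:,1]<y+30)]
    if len(b):print(y,"minx",np.percentile(b[:,0],1),"maxz",np.percentile(b[:,2],99))
s=manip.read_state();print(s["eef_rot"],s["eef_pos"],s["finger_gap"])
E
```

```text
edge [560.6  99.8 205. ] [602.  222.4 222.9]
lid x=a*y+b*z+c [  0.2   0.4 455.8] n 3936
yaw -0.2396622121368627 lid angle 1.9337597567294684
[580.4 161.3 216.9]
-60 minx 748.4412399904905 maxz 137.34087107217684
-30 minx 760.4885476035611 maxz 141.47980271381397
0 minx 742.4988521578459 maxz 141.8142420466
30 minx 736.594240433474 maxz 141.78190344781424
60 minx 735.234410644668 maxz 141.83012173111962
90 minx 736.1860777092194 maxz 141.63731258873634
120 minx 744.3339402974341 maxz 141.69117331665325
180 minx 600.4490716050319 maxz 216.16204175866892
210 minx 600.7505421038172 maxz 216.58433771854368
240 minx 702.6662767748523 maxz 58.09240262143044
270 minx 711.6335617584205 maxz 58.60611201653486
[-3.1 -0.   0.4] [ 192.1 -515.4  404.6] 93.85626973477284
```

```bash
python3 -m creep '{"slide":[[0,0,5],[2,4,3],[3.3,5,0],[3.3,5,0],[3.3,5,0],[3.3,5,0],[3.3,5,0],[3.3,5,0]],"turn":[0,0,-0.1,-0.1,-0.1,-0.1,-0.1,-0.1],"claw":[0,0,0,0,0,0,0,0]}' 10; python3 -m creep '{"slide":[[3.3,5,0],[3.3,5,0],[3.3,5,0],[3.3,5,0],[0,0,0]],"turn":[0,0,0,0,0],"claw":[0,0,0,0,0]}'
```

```text
clock: 1.4
eef_pos: [410.7, -173.5, 484.9]
eef_rot: [3.141, -0.001, -0.247]
wrist_force: [0.3, -0.3, -0.5]
finger_gap: 17.4
finger_force: 0.0
clock: 2.02
eef_pos: [543.2, 27.5, 483.7]
eef_rot: [-3.142, 0.001, -0.239]
wrist_force: [-0.2, -0.1, -0.4]
finger_gap: 0.6
finger_force: 0.0
```

Yaw is right. Go on to (628,149), then straight down to TCP z 385.

```bash
python3 -m creep '{"slide":[[4.3,3.5,0],[4.2,4.3,0],[0,4.4,0],[0,0,0],[0,0,-5],[0,0,-4.9],[0,0,0]],"turn":[0,0,0,0,0,0,0],"claw":[0,0,0,0,0,0,0]}'; python3 - <<'E'
from h import *
im,d=manip.camera("scene");cv2.imwrite("pics/c.png",im[:,:,::-1])
E
```

```text
clock: 2.9
eef_pos: [626.8, 145.1, 382.9]
eef_rot: [3.139, 0.005, -0.244]
wrist_force: [0.1, -0.4, 0.6]
finger_gap: 0.4
finger_force: 0.0
```

View pics/c.png

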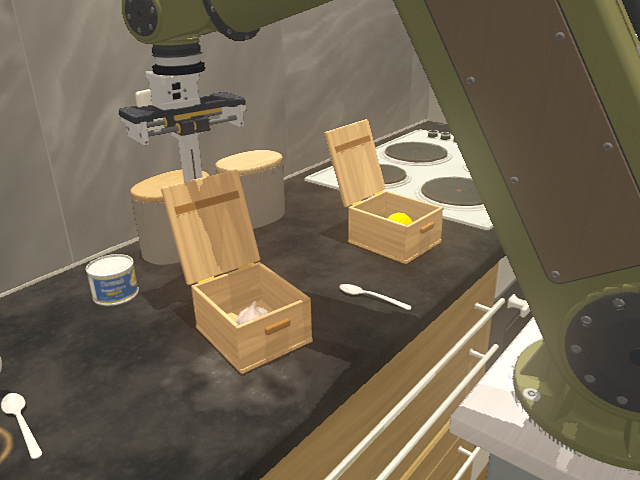

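The closed fingers are behind the garlic lid's upper edge (190,180), with nothing else near. Push.

```bash
python3 -m creep '{"slide":[[-1.4,0.3,0],[-1.4,0.3,0],[-1.4,0.4,0],[-1.4,0.4,0],[-1.4,0.3,0],[-1.4,0.3,0],[-1.4,0.4,0],[-1.4,0.4,0]],"turn":[0,0,0,0,0,0,0,0],"claw":[0,0,0,0,0,0,0,0]}'; python3 - <<'E'
from h import *
im,d=manip.camera("scene");cv2.imwrite("pics/d.png",im[:,:,::-1])
E
```

```text
clock: 3.95
eef_pos: [514.5, 174.6, 387.1]
eef_rot: [-3.141, -0.002, -0.244]
wrist_force: [-0.1, -0.6, -1.1]
finger_gap: 0.7
finger_force: 0.0
```

View pics/d.png

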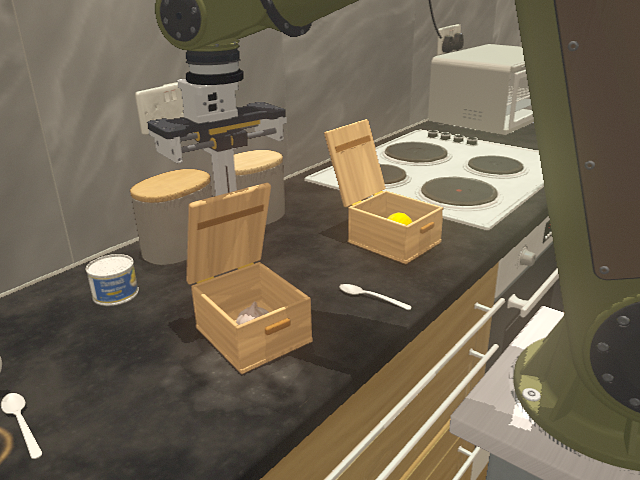

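The lid (230,235) now leans forward of upright. Back off, up and behind, and let it fall.

```bash
python3 -m creep '{"slide":[[2,-0.5,0],[3,-0.7,2],[0,0,5],[0,0,5],[0,0,0],[0,0,0],[0,0,0],[0,0,0]],"turn":[0,0,0,0,0,0,0,0],"claw":[0,0,0,0,0,0,0,0]}';python3 -m creep '{"slide":[[0,0,0],[0,0,0],[0,0,0],[0,0,0],[0,0,0],[0,0,0],[0,0,0],[0,0,0]],"turn":[0,0,0,0,0,0,0,0],"claw":[0,0,0,0,0,0,0,0]}'; python3 - <<'E'
from h import *
im,d=manip.camera("scene");cv2.imwrite("pics/e.png",im[:,:,::-1])
p=world("scene",d);b=p[(abs(p[:,0]-458)<50)&(abs(p[:,1]-191)<40)&(p[:,2]<200)]
print(np.percentile(b[:,2],[2,50,98]))
E
```

```text
clock: 5.0
eef_pos: [565.2, 162.7, 504.8]
eef_rot: [3.141, 0.001, -0.243]
wrist_force: [0.3, 0.1, -1.6]
finger_gap: -0.1
finger_force: 0.0
clock: 6.0
eef_pos: [565.1, 162.6, 505.6]
eef_rot: [-3.142, 0.0, -0.243]
wrist_force: [-1.4, 0.5, 0.1]
finger_gap: 0.5
finger_force: 0.0
[89.08559389 90.54962468 92.07806942]
```

View pics/e.png

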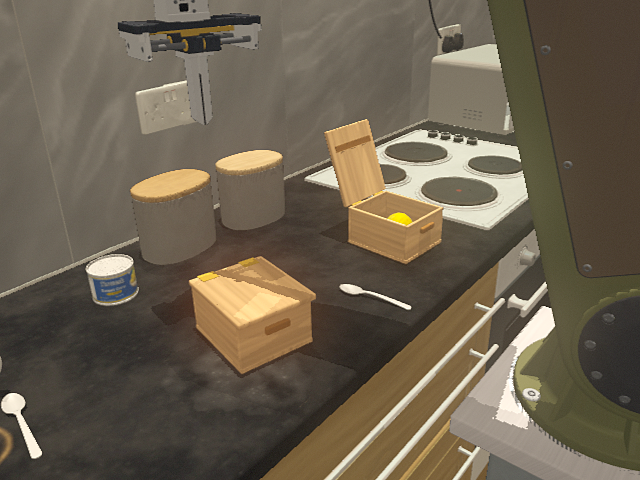

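The garlic lid lies flat on the rim (250,290), with its top at 90 mm as it should be. The lemon lid (355,160) still leans back, and the gripper is clear.

```bash
python3 -c "
from cell import manip
print(manip.sign_off())"
```

```text
the job is handed in; nothing more can be done
None
```

The garlic box is shut: its lid fell closed on its own after I pushed it past upright, the lemon box's lid was left open, the gripper is clear, and I handed the job in at about 6 s (no verdict was returned).

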